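Pry the snap cover of the bench tester loose

ROBOT

A 6-joint arm with a two-finger parallel gripper is mounted at the origin on a cart in front of the work surface, level with it; the furniture and walls round the work are solid. World frame = base frame: x ahead of the robot, y to its left, z up, the work surface at z = 0. Lengths are in m, angles in degrees, forces in N, time in s.
With the tool pointing down it reaches from about 0.3 to 0.75 m from the base axis. Payload 8.5 kg.
Tool frame: the origin (TCP) lies on the mounting face of the last link; the fingertips stand 173 mm ahead of it and the grasp point (between the pads) lies 155 mm ahead of it (env.tips_ahead is the distance from the TCP to the fingertips, in m); z points along the fingers, x is the direction in which the jaws open and shut, and the axes are right-handed (so a half turn about z gives the same grasp; the last joint's range is limited). The gripper opens to 85 mm and grips with 20 to 120 N. Pads are 22 mm wide; open, the fingers measure 114 mm over their backs; the gripper's body (76 mm by 85 mm) begins 54 mm behind the grasp point. The pads swing forward as they close: fully open they stand 13 mm farther back than shut.
Start: joints at [-88.081, 21.807, 74.336, -0, 83.858, -12.336], TCP at [0.135, -0.533, 0.405] pointing down, gripper open.
Joint ranges: [-178.18, 178.18], [-50.72, 133.34], [12.68, 142.11], [-81.47, 261.47], [9.98, 163.14], [-165.26, 165.26]. Speed limits (degrees/s): [136.94, 136.94, 180, 180, 180, 180].

INTERFACE

Orientations are given as a 3x3 rotation matrix whose columns are the frame's x, y, z axes.
In Python, from rig import env gives the robot as it stands. The module is installed in compiled form; this text tells all that it offers.
- The arm moves only by the tool step_arm, never from a script. Its argument "increments" is a list of rows, each an object of numbers: "x", "y", "z": the shift along the tool's x, y, z in cm; "wx", "wy", "wz": the turn, a rotation vector about the tool's x, y, z in rad; "gripper": the finger opening in cm, from 0 to 8.54. A call has 1 to 20 rows; each row shifts and turns the commanded pose from where the row before left it, along the tool's axes as they then stand; what a row does not reach is not made up. A row lasts 1/10 s, in which the tool goes at most 50 mm and 8.59 degrees, less where a joint would pass 70% of its speed; a pose out of reach is approached as far as the arm can. A call with a gripper value outside its range is refused whole. The fingers move at their own pace and stop on an object; "newtons" is the grip in N (left out, the last holds). Time passes only in rows, so rows that do not move let the fingers close. It gives the time, the measured TCP pose, the force and the opening at its end, in the units of the state.
- env.observe(): the state, without advancing time (a new reading comes with each control period).
- env.get_image(name): name is "scene" or "top" or "wrist"; returns a dict with "color" (420x560x3 uint8, blue, green, red), "camera_matrix" (3x3 intrinsics, pixels), "distortion" ([k1, k2, p1, p2, k3] as OpenCV has them; the pictures are not rectified), "rvec" (rotation vector, rad) and "tvec" (3), from world to camera coordinates, as OpenCV has them. Camera axes: x right, y down, z forward; pixel columns grow to the right and rows downward; lengths in m; the calibration is good to about 2 mm. A picture is of the moment at which its call begins. There is no depth.
- env.close_job(): hands the job in, once; it reports no verdict.
The state is a dict: "time_s": time; "q": joint angles; "qvel": joint speeds; "joint_efforts": joint torques, N m; "position": TCP position; "tool_rot": TCP orientation; "ft_force": force on the tool from outside, world axes, zero at the start; "wrist_torque": the same for the moment, N m; "grip_width": finger opening in m.
Only numpy, scipy, OpenCV 4.12 (cv2) and the standard library are available. Lean on these libraries where they do the work, as an engineer would, in place of code of your own. Each camera call takes 0.05 s, during which the arm holds its last target. There are 200 camera calls.

TASK

The black battery cover on top of the grey bench tester is snapped shut. Take the pry lever with the wooden handle and the flat blade, slide its blade over the tester's front sill into the notch under the cover's front edge, and lever the cover up by pressing the handle down until its front edge pops out over the two catches. Leave the cover lying loose on the tester and lay the pry lever back down flat on the bench.

Things in the scene. Friction and masses are not known exactly. Their poses are not given: they have to be found in the camera images.
- tester: Grey box fixed to the bench, 120x130 mm; origin on the bench under its middle, x to its rear, z up. Level front sill from x=-60 (rounded front edge: the fulcrum) to -35 mm at z=56, running on as floor under the cover. Bay walls from x=-35, y=+-47, 71 high. Two ball catches at x=-25, y=+-48 (housings 79 high) free the cover when its front is up 11 mm, at about 10 N; it then rests on the balls.
- cover_edge (a point): Middle of the front edge of the snap cover (black plate 79x92x3 mm, rear edge under a ledge), at the notch's ceiling; axes as the tester's. Shut: at tester x=-35, y=0, z=64 mm. The notch below it is 40 mm wide and 8 mm high (z 56 to 64); an up-turned lip juts 7 mm forward, 6 mm up. A rib stops a blade 28 mm behind the edge.
- lever_grip (a point): Centre of the pry lever's wooden handle (90 mm long in x, 18 wide in y, 18 high), 9 mm over the bench; 0.11 kg. x points to the blade, z up. Steel blade from x=45 to 125 mm at mid-height, 16 wide, 3 thick (last 10 mm: 13 wide, 2 thick). With the tip 24 mm past the cover's edge, tipping the lever 20 degrees about the sill's front edge, blade end up, springs the cover.
- lever_tip (a point): Tip of the pry lever's flat blade, 125 mm from the handle's centre along the lever's x axis; same axes as lever_grip.

How it is judged:
By the outcome, as a careful person would: the job done as asked, in the order asked, and still so for the second after the job is handed in, with the robot touching nothing.
It also fails if it takes over 58 s, if anything falls off the work surface, if the arm or the gripper's body presses on something with over 40 N, if the wrist force passes 120 N, or if a joint passes its speed limit or range.

## Working session

There is one attempt and no reset: what is moved stays moved. The work goes in short steps, Python scripts to look and compute and a tool call to move; the robot and the scene stay as the last step left them, time stands still between calls to the robot, and variables do not carry over. Pictures are saved under pics/ and viewed, about 8 in all and at most 12, crops included, and the job is handed in when it is done.

Besides the shell and the picture viewer there is one more tool, called after "Request:" in YAML: its name, and indented under it one key for each argument. step_arm: Moves the arm, as the interface text tells. Its arguments: {"type":"object","properties":{"increments":{"type":"array"},"newtons":{"type":"number"}},"required":["increments"]}

```bash
mkdir -p pics
cat > h.py <<'E'
import numpy as np, cv2
from rig import env
def shot(n,f):
    im=env.get_image(n); cv2.imwrite('pics/'+f+'.png',im['color']); np.savez('pics/'+f+'.npz',**{k:np.array(v) for k,v in im.items()}); return im
def ld(f): return np.load('pics/'+f+'.npz')
def ray(im,px):
    p=cv2.undistortPoints(np.array([[px]],float),im['camera_matrix'],im['distortion'])[0,0]
    R=cv2.Rodrigues(np.array(im['rvec'],float))[0]; t=np.array(im['tvec'],float).ravel()
    d=R.T@np.array([p[0],p[1],1]); return -R.T@t,d
def onz(im,px,z):
    o,d=ray(im,px); return o+d*(z-o[2])/d[2]
def proj(im,P):
    return cv2.projectPoints(np.array(P,float).reshape(-1,1,3),np.array(im['rvec'],float),np.array(im['tvec'],float),im['camera_matrix'],im['distortion'])[0].reshape(-1,2)
E
python3 - <<'E'
from h import *
a=shot('top','top0');b=shot('scene','scene0')
for i in(a,b): o,d=ray(i,(280,210));print(o,d/np.linalg.norm(d))
s=env.observe();print(s['tool_rot'],s['position'])
E
```

```text
[ 0.47001005 -0.12520428  0.95623161] [ 0.06604214 -0.00658016 -0.99779514]
[-0.03001684  0.54120635  0.57182494] [ 0.57637885 -0.65163265 -0.49311491]
[[ 2.46263185e-01 -9.69202992e-01 -5.43739178e-05]
 [-9.69202114e-01 -2.46263037e-01  1.33369175e-03]
 [-1.30600833e-03 -2.75739863e-04 -9.99999109e-01]] [ 0.1354219  -0.53302364  0.40418108]
```

View pics/top0.png

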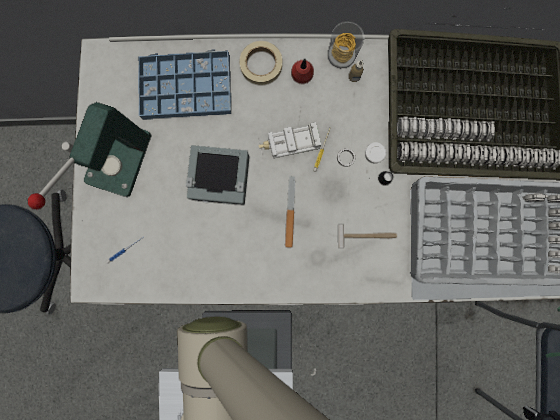

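View pics/scene0.png

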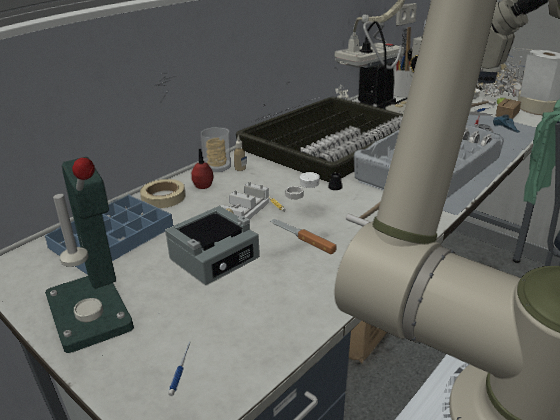

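The top view shows the tester around pixel (218,174), sill side towards the robot. The lever has its handle at about (290,228) and its tip at (292,178), pointing away from the robot. I'll measure both next.

Run:
```python
from h import *
a=ld('top0');c=a['color'];hsv=cv2.cvtColor(c,cv2.COLOR_BGR2HSV)
# handle
m=cv2.inRange(hsv,(5,110,80),(20,255,255));m[:, :270]=0;m[:,310:]=0;m[:190]=0;m[260:]=0
ys,xs=np.nonzero(m);cn=cv2.findContours(m,0,2)[0];k=max(cn,key=cv2.contourArea);r=cv2.minAreaRect(k);print('handle',r)
bp=cv2.boxPoints(r);W=np.array([onz(a,p,.012) for p in bp]);print(W.round(4),W.mean(0))
g=cv2.cvtColor(c,cv2.COLOR_BGR2GRAY)
print(g[170:212:3,284:300])
x=c[125:225,170:270];h=cv2.resize(x,None,fx=6,fy=6,interpolation=cv2.INTER_CUBIC)
b=ld('scene0')['color'][195:290,155:345];
cv2.imwrite('pics/c1.png',h);
```

```text
handle ((289.3504333496094, 227.99252319335938), (6.791515827178955, 36.304649353027344), 2.862405300140381)
[[ 0.4478 -0.1431  0.012 ]
 [ 0.5332 -0.1477  0.012 ]
 [ 0.5324 -0.1637  0.012 ]
 [ 0.447  -0.159   0.012 ]] [ 0.49009768 -0.15336511  0.012     ]
[[166 166 167 167 166 166 165 166 165 168 168 167 168 169 168 168]
 [161 163 163 163 163 164 162 162 165 166 168 166 168 168 169 165]
 [162 161 162 163 163 158 151 135 150 153 156 163 165 165 164 165]
 [165 166 164 166 157 150 145 144 144 135 144 160 163 164 162 163]
 [168 167 165 166 157 143 143 141 140 141 149 145 161 164 163 161]
 [165 165 165 166 151 144 139 140 142 140 144 161 165 164 163 164]
 [165 166 166 167 161 147 141 141 142 140 144 164 168 166 165 165]
 [163 165 164 165 149 143 140 141 140 139 141 162 166 167 165 166]
 [166 166 167 148 144 142 139 140 141 140 144 162 163 162 164 162]
 [168 165 167 160 148 142 142 140 142 140 126 158 165 166 164 164]
 [165 167 165 148 140 142 139 140 141 140 140 162 167 167 166 164]
 [165 166 167 156 147 140 141 142 140 147 146 162 166 165 166 167]
 [163 163 167 148 140 140 138 139 139 148 161 163 164 166 165 166]
 [162 163 154 129 127 132 135 130 120  85 152 163 161 163 162 163]]
```

View pics/c1.png

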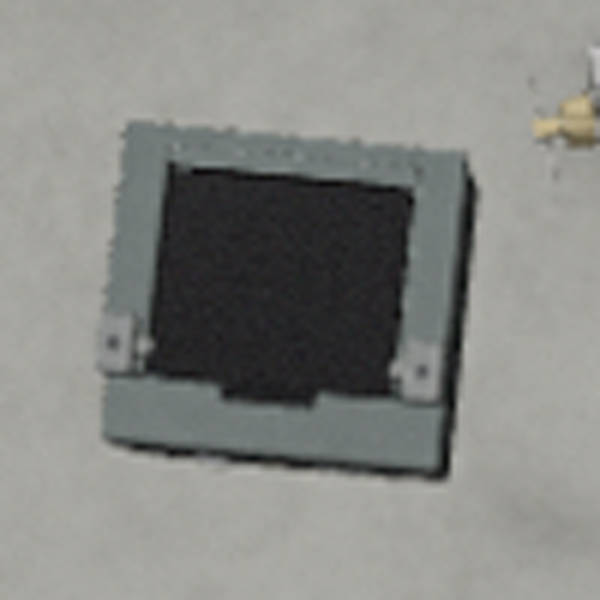

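The crop shows the sill's front corners at crop pixels (106,437) and (445,468), the rear top corners at (128,122) and (465,152), and the lip at (222-315, 400).

Run:
```python
from h import *
a=ld('top0')
f=lambda u,v:((u+.5)/6-.5+170,(v+.5)/6-.5+125)
FL=onz(a,f(106,437),.056);FR=onz(a,f(445,468),.056);RL=onz(a,f(128,122),.071);RR=onz(a,f(465,152),.071)
print(FL,FR,RL,RR,np.linalg.norm(FL-FR),np.linalg.norm(RL-RR))
for p,q in((FL,FR),(RL,RR)):
    d=(p-q);print('yaw',np.degrees(np.arctan2(-d[0],d[1])))
print('c',(FL+FR+RL+RR)/4)
d=(RL+RR-FL-FR)/2;print('x yaw',np.degrees(np.arctan2(d[1],d[0])),np.linalg.norm(d[:2]))
L0=onz(a,f(222,400),.07);L1=onz(a,f(315,405),.07);print('lip',L0,L1)
tip=onz(a,(291.3,175.5),.009);print('tip',tip)
H=np.array([.4901,-.1534]);
d=tip[:2]-H;print(np.hypot(*d),np.degrees(np.arctan2(d[1],d[0])))
s=env.observe();print(s['q'])
```

```text
[0.55856199 0.07889373 0.056     ] [ 0.54652591 -0.04940346  0.056     ] [0.67594416 0.06932779 0.071     ] [ 0.66384705 -0.05751809  0.071     ] 0.12886052606264425 0.12742142233607553
yaw -5.359467753375634
yaw -5.447737581547704
c [0.61121978 0.01032499 0.0635    ]
x yaw -4.308043278126142 0.1176841586578404
lip [0.57087802 0.0325299  0.07      ] [ 0.5689101  -0.00215764  0.07      ]
tip [ 0.61517579 -0.15863029  0.009     ]
0.12518509905864394 -2.394540696192601
[-8.80812547e+01  2.18373267e+01  7.43787892e+01 -5.58315141e-04
  8.38603604e+01 -1.23376931e+01]
```

Request:
step_arm:
  increments:
    - {"x": -2.16, "y": -3.365}
    - {"x": -2.16, "y": -3.365}
    - {"x": -2.16, "y": -3.365}
    - {"x": -2.16, "y": -3.365}
    - {"x": -2.16, "y": -3.365}
    - {"x": -2.16, "y": -3.365}
    - {"x": -2.16, "y": -3.365}
    - {"x": -2.16, "y": -3.365}
    - {"x": -2.16, "y": -3.365}
    - {"x": -2.16, "y": -3.365}
    - {"x": -2.16, "y": -3.365}
    - {"x": -2.16, "y": -3.365}
    - {"x": -2.16, "y": -3.365}
    - {"z": 3, "wz": 0.099}
    - {"z": 3, "wz": 0.099}
    - {"z": 3, "wz": 0.099}
    - {}

```text
invalid input at $.increments[0]: expected keys x, y, z, wx, wy, wz, gripper
```

Run:
```python
from h import *
w=shot('wrist','w1');print(proj(w,[[.4901,-.1534,.018],[.615,-.1586,.009]]))
s=env.observe();print(s['position'],s['tool_rot'].round(3) if hasattr(s['tool_rot'],'round') else s['tool_rot'],s['grip_width'])
```

```text
[[ -47.14623601 -310.04876234]
 [ -22.79719822 -484.36224502]]
[ 0.13543132 -0.53303322  0.40429051] [[ 0.246 -0.969 -0.   ]
 [-0.969 -0.246  0.001]
 [-0.001 -0.    -1.   ]] 0.08542371725958124
```

View pics/w1.png

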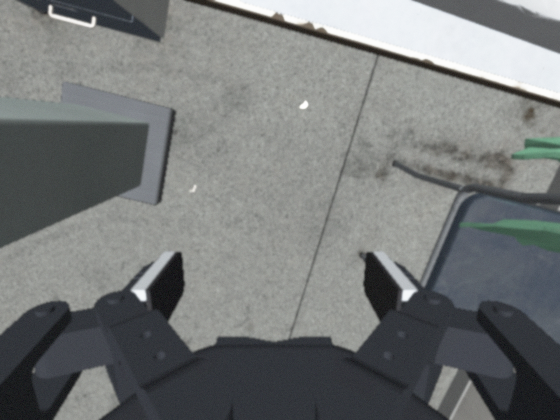

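The move was refused because every row needs all the keys, so this picture only shows the floor at the start pose. I'll resend it with complete rows.

Request:
step_arm:
  increments:
    - {"x": -2.16, "y": -3.365, "z": 0, "wx": 0, "wy": 0, "wz": 0, "gripper": 8.5}
    - {"x": -2.16, "y": -3.365, "z": 0, "wx": 0, "wy": 0, "wz": 0, "gripper": 8.5}
    - {"x": -2.16, "y": -3.365, "z": 0, "wx": 0, "wy": 0, "wz": 0, "gripper": 8.5}
    - {"x": -2.16, "y": -3.365, "z": 0, "wx": 0, "wy": 0, "wz": 0, "gripper": 8.5}
    - {"x": -2.16, "y": -3.365, "z": 0, "wx": 0, "wy": 0, "wz": 0, "gripper": 8.5}
    - {"x": -2.16, "y": -3.365, "z": 0, "wx": 0, "wy": 0, "wz": 0, "gripper": 8.5}
    - {"x": -2.16, "y": -3.365, "z": 0, "wx": 0, "wy": 0, "wz": 0, "gripper": 8.5}
    - {"x": -2.16, "y": -3.365, "z": 0, "wx": 0, "wy": 0, "wz": 0, "gripper": 8.5}
    - {"x": -2.16, "y": -3.365, "z": 0, "wx": 0, "wy": 0, "wz": 0, "gripper": 8.5}
    - {"x": -2.16, "y": -3.365, "z": 0, "wx": 0, "wy": 0, "wz": 0, "gripper": 8.5}
    - {"x": -2.16, "y": -3.365, "z": 0, "wx": 0, "wy": 0, "wz": 0, "gripper": 8.5}
    - {"x": -2.16, "y": -3.365, "z": 0, "wx": 0, "wy": 0, "wz": 0, "gripper": 8.5}
    - {"x": -2.16, "y": -3.365, "z": 0, "wx": 0, "wy": 0, "wz": 0, "gripper": 8.5}
    - {"x": 0, "y": 0, "z": 3, "wx": 0, "wy": 0, "wz": 0.099, "gripper": 8.5}
    - {"x": 0, "y": 0, "z": 3, "wx": 0, "wy": 0, "wz": 0.099, "gripper": 8.5}
    - {"x": 0, "y": 0, "z": 3, "wx": 0, "wy": 0, "wz": 0.099, "gripper": 8.5}
    - {"x": 0, "y": 0, "z": 0, "wx": 0, "wy": 0, "wz": 0, "gripper": 8.5}

```text
time_s: 1.85
position: [0.4898, -0.1528, 0.3115]
tool_rot: [[-0.049, -0.999, -0.007], [-0.999, 0.049, 0.004], [-0.004, 0.007, -1.0]]
ft_force: [-0.7, 0.4, 0.7]
grip_width: 0.0849
```

Run:
```python
from h import *
w=shot('wrist','w2');print(proj(w,[[.4901,-.1534,.018],[.615,-.1586,.009],[.549,.0103,.056]]))
s=env.observe();print(s['position'],s['tool_rot'],s['grip_width'],s['time_s'])
```

```text
[[275.18347223 199.1835839 ]
 [274.44985817  49.38190337]
 [ 51.50428059 144.73237176]]
[ 0.49021115 -0.15314823  0.31386361] [[-0.04607726 -0.99893325 -0.00304171]
 [-0.99893655  0.04607202  0.00177132]
 [-0.00162929  0.00312009 -0.99999381]] 0.08499020996078188 1.9
```

View pics/w2.png

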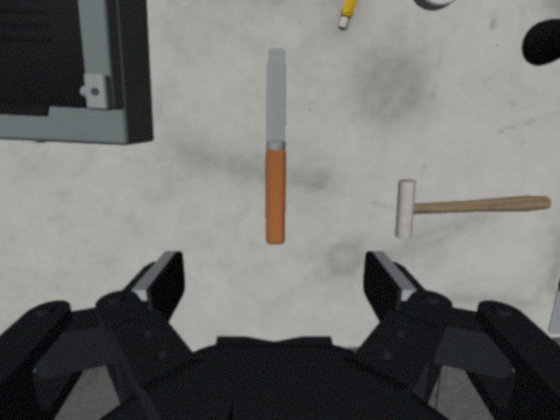

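The wrist view shows the handle running from about (276,149) to (276,243) and the tip at (277,49). This agrees with the top view within about 2 px.

Run:
```python
from h import *
w=ld('w2');c=w['color'];hsv=cv2.cvtColor(c,cv2.COLOR_BGR2HSV)
m=cv2.inRange(hsv,(5,110,80),(20,255,255));m[:,:250]=0;m[:,300:]=0
k=max(cv2.findContours(m,0,2)[0],key=cv2.contourArea);r=cv2.minAreaRect(k);print(r)
B=[onz(w,p,.014) for p in cv2.boxPoints(r)];print(np.round(B,4),np.mean(B,0))
H=onz(w,r[0],.018);T=onz(w,(277,49),.010);print(H,T,np.linalg.norm((T-H)[:2]),np.degrees(np.arctan2(*(T-H)[1::-1])))
```

```text
((274.9999694824219, 196.49996948242188), (92.99998474121094, 17.999996185302734), 90.0)
[[ 0.5339 -0.1474  0.014 ]
 [ 0.5332 -0.1631  0.014 ]
 [ 0.4457 -0.1598  0.014 ]
 [ 0.4465 -0.1426  0.014 ]] [ 0.4898084  -0.15322256  0.014     ]
[ 0.49259517 -0.15335024  0.018     ] [ 0.61496671 -0.16069577  0.01      ] 0.12259181138095222 -3.435140977247938
```

Request:
step_arm:
  increments:
    - {"x": 0, "y": 0, "z": 3, "wx": 0, "wy": 0, "wz": 0, "gripper": 8.5}
    - {"x": 0, "y": 0, "z": 3, "wx": 0, "wy": 0, "wz": 0, "gripper": 8.5}
    - {"x": 0, "y": 0, "z": 3, "wx": 0, "wy": 0, "wz": 0, "gripper": 8.5}
    - {"x": 0, "y": 0, "z": 3, "wx": 0, "wy": 0, "wz": 0, "gripper": 8.5}
    - {"x": 0, "y": 0, "z": 1.7, "wx": 0, "wy": 0, "wz": 0, "gripper": 8.5}
    - {"x": 0, "y": 0, "z": 0, "wx": 0, "wy": 0, "wz": 0, "gripper": 8.5}
    - {"x": 0, "y": 0, "z": 0, "wx": 0, "wy": 0, "wz": 0, "gripper": 1}
    - {"x": 0, "y": 0, "z": 0, "wx": 0, "wy": 0, "wz": 0, "gripper": 1}
    - {"x": 0, "y": 0, "z": 0, "wx": 0, "wy": 0, "wz": 0, "gripper": 1}
    - {"x": 0, "y": 0, "z": 0, "wx": 0, "wy": 0, "wz": 0, "gripper": 1}
    - {"x": 0, "y": 0, "z": 0, "wx": 0, "wy": 0, "wz": 0, "gripper": 1}
    - {"x": 0, "y": 0, "z": 0, "wx": 0, "wy": 0, "wz": 0, "gripper": 1}
    - {"x": 0, "y": 0, "z": 0, "wx": 0, "wy": 0, "wz": 0, "gripper": 1}
    - {"x": 0, "y": 0, "z": 0, "wx": 0, "wy": 0, "wz": 0, "gripper": 1}
  newtons: 120

```text
time_s: 3.3
position: [0.4903, -0.1532, 0.1788]
tool_rot: [[-0.048, -0.999, 0.001], [-0.999, 0.048, -0.001], [0.001, -0.001, -1.0]]
ft_force: [-1.5, 1.5, 10.6]
grip_width: 0.0147
```

Request:
step_arm:
  increments:
    - {"x": 0, "y": 0, "z": -1, "wx": 0, "wy": 0, "wz": 0, "gripper": 1}
    - {"x": 0, "y": 0, "z": -2, "wx": 0, "wy": 0, "wz": 0, "gripper": 1}
    - {"x": 0, "y": 0, "z": -3, "wx": 0, "wy": 0, "wz": 0, "gripper": 1}
    - {"x": 0, "y": 0, "z": -3, "wx": 0, "wy": 0, "wz": 0, "gripper": 1}
    - {"x": 0, "y": 0, "z": -1, "wx": 0, "wy": 0, "wz": 0, "gripper": 1}
    - {"x": 0, "y": 0, "z": 0, "wx": 0, "wy": 0, "wz": 0, "gripper": 1}
    - {"x": 0, "y": 0, "z": 0, "wx": 0, "wy": 0, "wz": 0, "gripper": 1}

```text
time_s: 4.0
position: [0.49, -0.153, 0.2768]
tool_rot: [[-0.048, -0.999, -0.001], [-0.999, 0.048, 0.001], [-0.001, 0.001, -1.0]]
ft_force: [-0.0, 1.1, -2.4]
grip_width: 0.0148
```

Run:
```python
from h import *
w=shot('wrist','w3');b=shot('scene','s3')
s=env.observe();print(s['position'],s['tool_rot'],s['grip_width'],s['time_s'],s['ft_force'])
p=np.array(s['position']);R=np.array(s['tool_rot']);g=p+R@[0,0,.1698]
ex=-R[:,1]
P=[g,g+.125*ex,g-.045*ex,g+.045*ex]
print(proj(w,P),proj(b,P))
cv2.imwrite('pics/m3.png',np.vstack([w['color'][:300],cv2.resize(b['color'][180:280,230:416],(560,300))]))
```

```text
[ 0.49005972 -0.15308165  0.27636758] [[-0.04822266 -0.99883379 -0.0023734 ]
 [-0.99883573  0.04821932  0.00144471]
 [-0.00132858  0.0024403  -0.99999614]] 0.014570660009898049 4.1 [ 0.76262453 -0.41104607 -1.67162751]
[[273.06561246 260.83477737]
 [273.31383649 -23.71037744]
 [273.0015385  336.24128496]
 [273.14129164 172.8307747 ]] [[316.90858068 197.97041513]
 [270.07493516 178.83935701]
 [335.51595175 205.59651096]
 [299.25374053 190.74797089]]
```

View pics/m3.png

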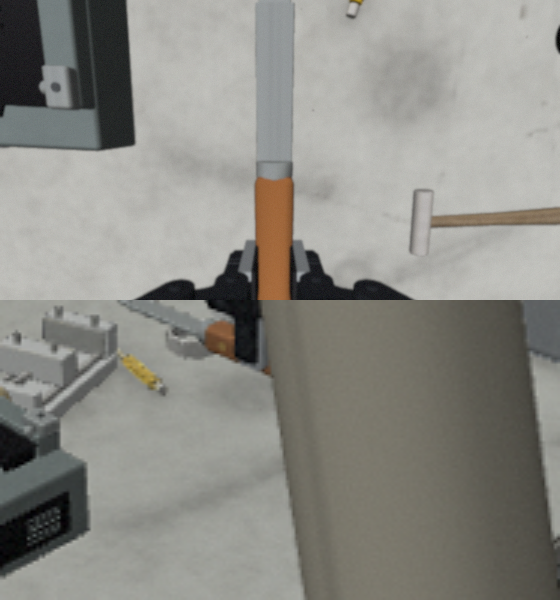

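The lever is held straight and level. The predicted tip in the scene view, (270,179), matches the seen (269,180). Next I'll move in front of the notch.

Request:
step_arm:
  increments:
    - {"x": 0, "y": 2.9, "z": 0, "wx": 0, "wy": 0, "wz": 0, "gripper": 1}
    - {"x": 0, "y": 2.9, "z": 0, "wx": 0, "wy": 0, "wz": 0, "gripper": 1}
    - {"x": 0, "y": 2.85, "z": 0, "wx": 0, "wy": 0, "wz": 0, "gripper": 1}
    - {"x": -3, "y": 0, "z": 0, "wx": 0, "wy": 0, "wz": 0, "gripper": 1}
    - {"x": -3, "y": 0, "z": 0, "wx": 0, "wy": 0, "wz": 0, "gripper": 1}
    - {"x": -3, "y": 0, "z": 0, "wx": 0, "wy": 0, "wz": 0, "gripper": 1}
    - {"x": -3, "y": 0, "z": 0, "wx": 0, "wy": 0, "wz": 0, "gripper": 1}
    - {"x": -3, "y": 0, "z": 0, "wx": 0, "wy": 0, "wz": 0, "gripper": 1}
    - {"x": -2.8, "y": 0, "z": 0, "wx": 0, "wy": 0, "wz": 0, "gripper": 1}
    - {"x": 0, "y": 0, "z": 2, "wx": 0, "wy": 0, "wz": 0.0443, "gripper": 1}
    - {"x": 0, "y": 0, "z": 2, "wx": 0, "wy": 0, "wz": 0, "gripper": 1}
    - {"x": 0, "y": 0, "z": 0, "wx": 0, "wy": 0, "wz": 0, "gripper": 1}
    - {"x": 0, "y": 0, "z": 0, "wx": 0, "wy": 0, "wz": 0, "gripper": 1}

```text
time_s: 5.4
position: [0.4125, 0.0287, 0.2375]
tool_rot: [[-0.092, -0.996, -0.002], [-0.996, 0.092, 0.0], [-0.0, 0.002, -1.0]]
ft_force: [0.4, 0.4, -0.2]
grip_width: 0.0147
```

Run:
```python
from h import *
w=shot('wrist','w4');b=shot('scene','s4')
s=env.observe();print(s['position'],s['tool_rot'],s['grip_width'],s['time_s'],s['ft_force'])
p=np.array(s['position']);R=np.array(s['tool_rot']);g=p+R@[0,0,.1698]
ex=-R[:,1]
P=[g+.125*ex,g+.045*ex]
print(proj(w,P),proj(b,P))
a=np.radians(-5.3);T=lambda x,y,z:[.6112+x*np.cos(a)-y*np.sin(a),.0103+x*np.sin(a)+y*np.cos(a),z]
Q=[T(-.06,-.065,.056),T(-.06,.065,.056),T(-.042,0,.07),T(-.06,0,.056)]
print(proj(w,Q),proj(b,Q))
cv2.imwrite('pics/m4.png',np.vstack([w['color'][:300],cv2.resize(b['color'][190:290,140:326],(560,300))]))
```

```text
[0.41265112 0.02859406 0.23821996] [[-9.26211300e-02 -9.95701186e-01  6.88909993e-04]
 [-9.95701421e-01  9.26210485e-02 -1.49464127e-04]
 [ 8.50140431e-05 -6.99792195e-04 -9.99999752e-01]] 0.014387992268395 5.5 [ 0.3835933  -0.3909483  -0.52096696]
[[273.92622289 -27.29528216]
 [273.63659699 171.95045054]] [[237.00890361 244.1230778 ]
 [267.51776645 262.58225611]]
[[ 425.06610466  -50.51627842]
 [ 122.09786287  -50.83938133]
 [ 273.59117408 -129.70554018]
 [ 273.56293388  -51.43209098]] [[259.12709371 233.24509036]
 [203.37964996 261.60679659]
 [225.52062713 236.57906121]
 [232.31092539 246.89267991]]
```

View pics/m4.png

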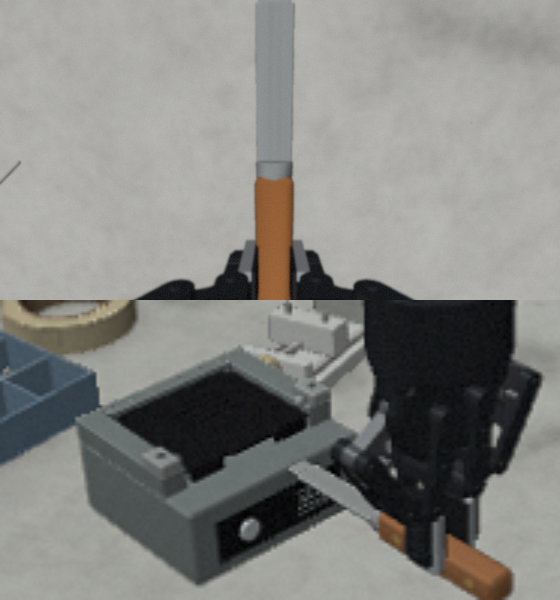

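Run:
```python
from h import *
b=ld('s4')
a=np.radians(-5.3);T=lambda x,y,z:[.6112+x*np.cos(a)-y*np.sin(a),.0103+x*np.sin(a)+y*np.cos(a),z]
Q=[T(-.06,-.065,.056),T(-.06,.065,.056),T(-.06,.065,0),T(-.042,.02,.07),T(-.042,-.02,.07),T(-.042,0,.07),T(-.06,0,.056),T(-.035,.047,.071),T(.06,.065,.071),T(.06,-.065,.071)]
s=env.observe();p=np.array(s['position']);R=np.array(s['tool_rot']);g=p+R@[0,0,.1698]
Q+=[g-R[:,1]*.125]
q=proj(b,Q)
f=5;x=cv2.resize(b['color'][200:310,150:300],None,fx=f,fy=f,interpolation=cv2.INTER_CUBIC)
for u,v in q: cv2.circle(x,(int((u-150+.5)*f-.5),int((v-200+.5)*f-.5)),3,(0,0,255),1)
cv2.imwrite('pics/m5.png',x)
```

```text
(no output)
```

View pics/m5.png

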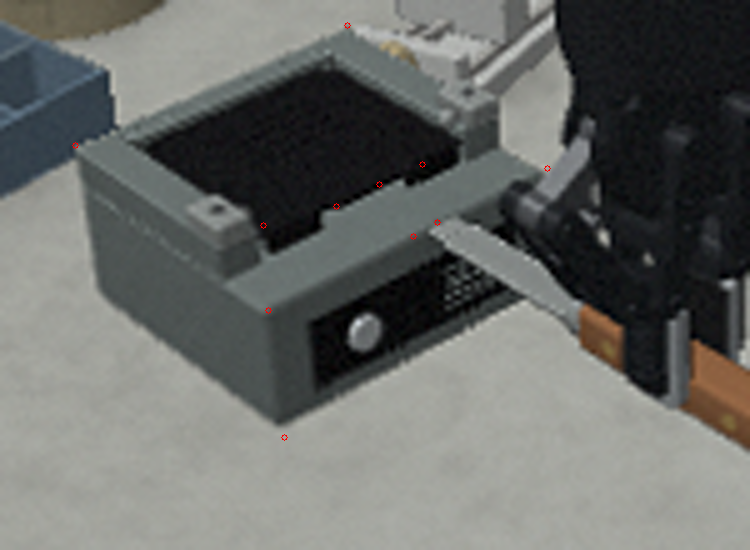

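The tester model matches the picture at the sill corner and the rear corners. The tip is seen at (432,225), against (437,222) predicted. I'll lower to the notch's mid-height and slide in to just before the cover edge.

Request:
step_arm:
  increments:
    - {"x": 0, "y": 0, "z": 0.85, "wx": 0, "wy": 0, "wz": 0, "gripper": 1}
    - {"x": 0, "y": 0, "z": 0, "wx": 0, "wy": 0, "wz": 0, "gripper": 1}
    - {"x": 0, "y": -1, "z": 0, "wx": 0, "wy": 0, "wz": 0, "gripper": 1}
    - {"x": 0, "y": -1, "z": 0, "wx": 0, "wy": 0, "wz": 0, "gripper": 1}
    - {"x": 0, "y": -1, "z": 0, "wx": 0, "wy": 0, "wz": 0, "gripper": 1}
    - {"x": 0, "y": 0, "z": 0, "wx": 0, "wy": 0, "wz": 0, "gripper": 1}
    - {"x": 0, "y": 0, "z": 0, "wx": 0, "wy": 0, "wz": 0, "gripper": 1}

```text
time_s: 6.2
position: [0.4424, 0.026, 0.2291]
tool_rot: [[-0.092, -0.996, -0.0], [-0.996, 0.092, 0.0], [-0.0, 0.0, -1.0]]
ft_force: [-0.2, 0.3, -2.8]
grip_width: 0.0145
```

Run:
```python
from h import *
b=shot('scene','s6');t=shot('top','t6')
a=np.radians(-5.3);T=lambda x,y,z:[.6112+x*np.cos(a)-y*np.sin(a),.0103+x*np.sin(a)+y*np.cos(a),z]
s=env.observe();p=np.array(s['position']);R=np.array(s['tool_rot']);g=p+R@[0,0,.1698];print(p,s['ft_force'])
tip=g-R[:,1]*.125; d=tip-[.6112,.0103,0];print('tip in tester',d[0]*np.cos(a)+d[1]*np.sin(a),-d[0]*np.sin(a)+d[1]*np.cos(a),d[2])
Q=[tip,T(-.035,0,.056),T(-.042,.02,.064),T(-.042,-.02,.064),T(-.06,.065,.056)]
def crop(im,x0,y0,w,h,f):
    x=cv2.resize(im['color'][y0:y0+h,x0:x0+w],None,fx=f,fy=f,interpolation=cv2.INTER_CUBIC)
    for u,v in proj(im,Q): cv2.circle(x,(int((u-x0+.5)*f-.5),int((v-y0+.5)*f-.5)),3,(0,0,255),1)
    return x
cv2.imwrite('pics/m6.png',np.hstack([crop(b,195,205,80,100,6),crop(t,180,140,50,100,6)]))
```

```text
[0.44204238 0.02610283 0.22914018] [ 0.11496278 -0.68902207 -1.61430906]
tip in tester -0.044999584849157996 0.00013437271326390433 0.05926261012060819
```

View pics/m6.png

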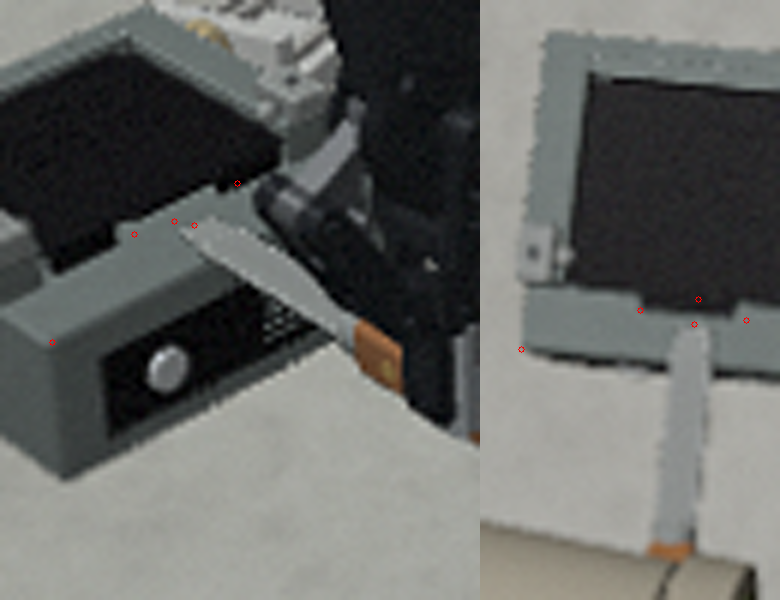

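Top view: the tip at (692,326) is centred under the lip (642–737) and matches the prediction, so I'll slide it in.

Request:
step_arm:
  increments:
    - {"x": 0, "y": -0.6, "z": 0, "wx": 0, "wy": 0, "wz": 0, "gripper": 1}
    - {"x": 0, "y": -0.6, "z": 0, "wx": 0, "wy": 0, "wz": 0, "gripper": 1}
    - {"x": 0, "y": -0.6, "z": 0, "wx": 0, "wy": 0, "wz": 0, "gripper": 1}
    - {"x": 0, "y": -0.6, "z": 0, "wx": 0, "wy": 0, "wz": 0, "gripper": 1}
    - {"x": 0, "y": 0, "z": 0, "wx": 0, "wy": 0, "wz": 0, "gripper": 1}
    - {"x": 0, "y": 0, "z": 0, "wx": 0, "wy": 0, "wz": 0, "gripper": 1}

```text
time_s: 6.9
position: [0.4662, 0.0238, 0.2291]
tool_rot: [[-0.092, -0.996, -0.0], [-0.996, 0.092, 0.0], [-0.0, 0.0, -1.0]]
ft_force: [0.1, 0.7, -1.8]
grip_width: 0.0148
```

Request:
step_arm:
  increments:
    - {"x": 0, "y": -0.5, "z": 0, "wx": 0, "wy": 0, "wz": 0, "gripper": 1}
    - {"x": 0, "y": -0.4, "z": 0, "wx": 0, "wy": 0, "wz": 0, "gripper": 1}
    - {"x": 0, "y": -0.2, "z": 0, "wx": 0, "wy": 0, "wz": 0, "gripper": 1}
    - {"x": 0, "y": 0, "z": 0, "wx": 0, "wy": 0, "wz": 0, "gripper": 1}
    - {"x": 0, "y": 0, "z": 0, "wx": 0, "wy": 0, "wz": 0, "gripper": 1}

```text
time_s: 7.4
position: [0.4771, 0.0228, 0.2292]
tool_rot: [[-0.092, -0.996, -0.0], [-0.996, 0.092, 0.0], [-0.0, 0.0, -1.0]]
ft_force: [0.0, -0.0, -1.4]
grip_width: 0.0146
```

Request:
step_arm:
  increments:
    - {"x": 0, "y": -0.1, "z": 0, "wx": 0, "wy": 0, "wz": 0, "gripper": 1}
    - {"x": 0, "y": -0.1, "z": 0, "wx": 0, "wy": 0, "wz": 0, "gripper": 1}
    - {"x": 0, "y": 0, "z": 0, "wx": 0, "wy": 0, "wz": 0, "gripper": 1}
    - {"x": 0, "y": 0, "z": 0, "wx": 0, "wy": 0, "wz": 0, "gripper": 1}

```text
time_s: 7.8
position: [0.4792, 0.0226, 0.2292]
tool_rot: [[-0.092, -0.996, -0.0], [-0.996, 0.092, 0.0], [-0.0, 0.0, -1.0]]
ft_force: [0.4, 0.1, -1.0]
grip_width: 0.0145
```

Request:
step_arm:
  increments:
    - {"x": 0, "y": -0.1, "z": 0, "wx": 0, "wy": 0, "wz": 0, "gripper": 1}
    - {"x": 0, "y": -0.1, "z": 0, "wx": 0, "wy": 0, "wz": 0, "gripper": 1}
    - {"x": 0, "y": 0, "z": 0, "wx": 0, "wy": 0, "wz": 0, "gripper": 1}
    - {"x": 0, "y": 0, "z": 0, "wx": 0, "wy": 0, "wz": 0, "gripper": 1}

```text
time_s: 8.2
position: [0.4812, 0.0224, 0.2292]
tool_rot: [[-0.092, -0.996, 0.0], [-0.996, 0.092, -0.0], [-0.0, -0.0, -1.0]]
ft_force: [-0.2, -0.3, -1.9]
grip_width: 0.0145
```

Request:
step_arm:
  increments:
    - {"x": 0, "y": -0.1, "z": 0, "wx": 0, "wy": 0, "wz": 0, "gripper": 1}
    - {"x": 0, "y": -0.1, "z": 0, "wx": 0, "wy": 0, "wz": 0, "gripper": 1}
    - {"x": 0, "y": 0, "z": 0, "wx": 0, "wy": 0, "wz": 0, "gripper": 1}
    - {"x": 0, "y": 0, "z": 0, "wx": 0, "wy": 0, "wz": 0, "gripper": 1}

```text
time_s: 8.6
position: [0.4825, 0.0224, 0.2289]
tool_rot: [[-0.092, -0.996, -0.003], [-0.996, 0.092, 0.0], [-0.0, 0.003, -1.0]]
ft_force: [-4.5, 0.6, 1.1]
grip_width: 0.0144
```

There's rib contact, about 4.5 N, so the tip is 28 mm past the edge. I'll back off 4 mm and lower the blade onto the sill.

Request:
step_arm:
  increments:
    - {"x": 0, "y": 0.25, "z": 0, "wx": 0, "wy": 0, "wz": 0, "gripper": 1}
    - {"x": 0, "y": 0.2, "z": 0, "wx": 0, "wy": 0, "wz": 0, "gripper": 1}
    - {"x": 0, "y": 0, "z": 0.1, "wx": 0, "wy": 0, "wz": 0, "gripper": 1}
    - {"x": 0, "y": 0, "z": 0.07, "wx": 0, "wy": 0, "wz": 0, "gripper": 1}
    - {"x": 0, "y": 0, "z": 0, "wx": 0, "wy": 0, "wz": 0, "gripper": 1}
    - {"x": 0, "y": 0, "z": 0, "wx": 0, "wy": 0, "wz": 0, "gripper": 1}

```text
time_s: 9.2
position: [0.4788, 0.0226, 0.2275]
tool_rot: [[-0.092, -0.996, 0.0], [-0.996, 0.092, -0.0], [0.0, -0.0, -1.0]]
ft_force: [-0.6, 0.0, -1.4]
grip_width: 0.0144
```

Request:
step_arm:
  increments:
    - {"x": 0, "y": 0.593, "z": 0.275, "wx": 0.0349, "wy": 0, "wz": 0, "gripper": 1}
    - {"x": 0, "y": 0.593, "z": 0.275, "wx": 0.0349, "wy": 0, "wz": 0, "gripper": 1}
    - {"x": 0, "y": 0.593, "z": 0.275, "wx": 0.0349, "wy": 0, "wz": 0, "gripper": 1}
    - {"x": 0, "y": 0.593, "z": 0.275, "wx": 0.0349, "wy": 0, "wz": 0, "gripper": 1}
    - {"x": 0, "y": 0, "z": 0, "wx": 0, "wy": 0, "wz": 0, "gripper": 1}
    - {"x": 0, "y": 0, "z": 0, "wx": 0, "wy": 0, "wz": 0, "gripper": 1}

```text
time_s: 9.8
position: [0.4557, 0.0248, 0.2154]
tool_rot: [[-0.092, -0.986, 0.137], [-0.996, 0.092, -0.013], [-0.0, -0.138, -0.99]]
ft_force: [-2.4, 1.0, 0.0]
grip_width: 0.0145
```

```bash
cat > st.py <<'E'
from h import *
a=np.radians(-5.3)
s=env.observe();p=np.array(s['position']);R=np.array(s['tool_rot'])
def tt(q): d=q-[.6112,.0103,0];return np.round(1000*np.array([d[0]*np.cos(a)+d[1]*np.sin(a)-2.3e-3,-d[0]*np.sin(a)+d[1]*np.cos(a),d[2]]),1)
L=lambda x,z:p+R@[0,-x,.1698-z]
print('pitch',np.degrees(np.arcsin(-R[2,1])),'tip',tt(L(.125,0)),'fulc',tt(L(.076,-.0015)),'rear bottom',tt(L(-.045,-.009)),'grip',tt(L(0,0)),s['ft_force'],s['wrist_torque'],s['time_s'])
E
python3 st.py
```

```text
pitch 7.91720645762764 tip [-11.3   0.   64.5] fulc [-59.6   0.   56.2] rear bottom [-1.784e+02  1.000e-01  3.210e+01] grip [-135.1    0.    47.2] [-2.41101753  0.97807367  0.04075642] [ 0.04216808  0.34587175 -0.07267701] 9.8
```

The pivot is holding at the sill edge, so I'll continue in stages.

Request:
step_arm:
  increments:
    - {"x": 0, "y": 0.593, "z": 0.275, "wx": 0.0349, "wy": 0, "wz": 0, "gripper": 1}
    - {"x": 0, "y": 0.593, "z": 0.275, "wx": 0.0349, "wy": 0, "wz": 0, "gripper": 1}
    - {"x": 0, "y": 0.593, "z": 0.275, "wx": 0.0349, "wy": 0, "wz": 0, "gripper": 1}
    - {"x": 0, "y": 0, "z": 0, "wx": 0, "wy": 0, "wz": 0, "gripper": 1}
    - {"x": 0, "y": 0, "z": 0, "wx": 0, "wy": 0, "wz": 0, "gripper": 1}

```text
time_s: 10.3
position: [0.4398, 0.0263, 0.2042]
tool_rot: [[-0.092, -0.967, 0.239], [-0.996, 0.09, -0.022], [-0.0, -0.24, -0.971]]
ft_force: [-1.6, 0.4, 0.6]
grip_width: 0.0146
```

```bash
python3 st.py
```

```text
pitch 13.902509214953104 tip [-12.3   0.1  69.5] fulc [-59.5   0.1  56.2] rear bottom [-1.751e+02  1.000e-01  1.990e+01] grip [-1.336e+02  1.000e-01  3.940e+01] [-1.64172821  0.44795915  0.59442959] [0.02416219 0.30641471 0.01291337] 10.3
```

Request:
step_arm:
  increments:
    - {"x": 0, "y": 0.593, "z": 0.275, "wx": 0.0349, "wy": 0, "wz": 0, "gripper": 1}
    - {"x": 0, "y": 0.593, "z": 0.275, "wx": 0.0349, "wy": 0, "wz": 0, "gripper": 1}
    - {"x": 0, "y": 0.593, "z": 0.275, "wx": 0.0349, "wy": 0, "wz": 0, "gripper": 1}
    - {"x": 0, "y": 0, "z": 0, "wx": 0, "wy": 0, "wz": 0, "gripper": 1}
    - {"x": 0, "y": 0, "z": 0, "wx": 0, "wy": 0, "wz": 0, "gripper": 1}

```text
time_s: 10.8
position: [0.4253, 0.0276, 0.1915]
tool_rot: [[-0.092, -0.936, 0.339], [-0.996, 0.087, -0.031], [-0.0, -0.341, -0.94]]
ft_force: [-1.7, 0.0, 0.6]
grip_width: 0.0144
```

```bash
python3 st.py
python3 - <<'E'
from h import *
b=shot('scene','s7');t=shot('top','t7')
s=env.observe();p=np.array(s['position']);R=np.array(s['tool_rot'])
Q=[p+R@[0,-.045,.1698],p+R@[0,.045,.1698]];print(proj(b,Q))
def crop(im,x0,y0,w,h,f): return cv2.resize(im['color'][y0:y0+h,x0:x0+w],None,fx=f,fy=f,interpolation=cv2.INTER_CUBIC)
cv2.imwrite('pics/m7.png',np.hstack([crop(b,155,195,150,115,5)[:575],np.zeros((575,5,3),np.uint8)]))
E
```

```text
pitch 19.93232933079629 tip [-13.6   0.1  74.5] fulc [-59.2   0.   56.4] rear bottom [-170.3    0.     8.1] grip [-131.1    0.    31.9] [-1.68774     0.026998    0.62789083] [-0.03519499  0.21863417  0.01709404] 10.8
[[242.05683728 256.7985216 ]
 [275.07816052 291.37590553]]
```

View pics/m7.png

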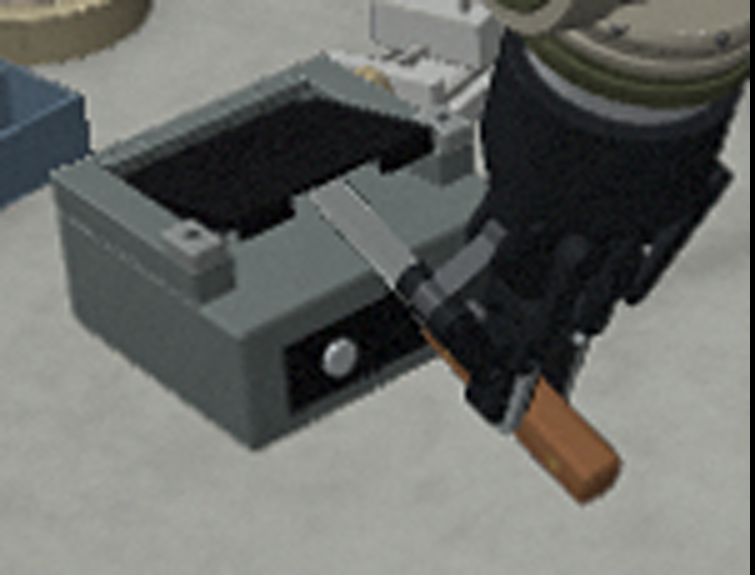

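The blade is under the cover, and the cover's left front edge has moved up from about (245,270) to (240,237) in this crop. That is about 13 mm, so it looks popped. I'll press slightly further, then return to level and check.

Request:
step_arm:
  increments:
    - {"x": 0, "y": 0.34, "z": 0.157, "wx": 0.02, "wy": 0, "wz": 0, "gripper": 1}
    - {"x": 0, "y": 0, "z": 0, "wx": 0, "wy": 0, "wz": 0, "gripper": 1}
    - {"x": 0, "y": -0.34, "z": -0.15, "wx": -0.02, "wy": 0, "wz": 0, "gripper": 1}
    - {"x": 0, "y": -0.603, "z": -0.255, "wx": -0.0349, "wy": 0, "wz": 0, "gripper": 1}
    - {"x": 0, "y": -0.603, "z": -0.255, "wx": -0.0349, "wy": 0, "wz": 0, "gripper": 1}
    - {"x": 0, "y": -0.603, "z": -0.255, "wx": -0.0349, "wy": 0, "wz": 0, "gripper": 1}
    - {"x": 0, "y": -0.603, "z": -0.255, "wx": -0.0349, "wy": 0, "wz": 0, "gripper": 1}
    - {"x": 0, "y": -0.603, "z": -0.255, "wx": -0.0349, "wy": 0, "wz": 0, "gripper": 1}
    - {"x": 0, "y": -0.603, "z": -0.255, "wx": -0.0349, "wy": 0, "wz": 0, "gripper": 1}
    - {"x": 0, "y": -0.603, "z": -0.255, "wx": -0.0349, "wy": 0, "wz": 0, "gripper": 1}
    - {"x": 0, "y": -0.603, "z": -0.255, "wx": -0.0349, "wy": 0, "wz": 0, "gripper": 1}
    - {"x": 0, "y": -0.603, "z": -0.255, "wx": -0.0349, "wy": 0, "wz": 0, "gripper": 1}
    - {"x": 0, "y": 0, "z": 0, "wx": 0, "wy": 0, "wz": 0, "gripper": 1}
    - {"x": 0, "y": 0, "z": 0, "wx": 0, "wy": 0, "wz": 0, "gripper": 1}

```text
time_s: 12.3
position: [0.4727, 0.0232, 0.2247]
tool_rot: [[-0.092, -0.995, 0.035], [-0.996, 0.092, -0.004], [0.0, -0.035, -0.999]]
ft_force: [0.0, 0.4, -1.3]
grip_width: 0.015
```

```bash
python3 st.py
python3 - <<'E'
from h import *
b=shot('scene','s8')
o=ld('s6')
def crop(im,x0,y0,w,h,f): return cv2.resize(im['color'][y0:y0+h,x0:x0+w],None,fx=f,fy=f,interpolation=cv2.INTER_CUBIC)
cv2.imwrite('pics/m8.png',np.hstack([crop(o,160,200,80,80,5),crop(b,160,200,80,80,5)]))
E
```

```text
pitch 1.9954437283821733 tip [-10.6  -0.   59.4] fulc [-59.5  -0.   56.2] rear bottom [-180.2   -0.    44.5] grip [-135.5   -0.    55. ] [ 0.00964642  0.37204269 -1.27275948] [ 0.03306376 -0.0317575   0.01545571] 12.3
```

View pics/m8.png

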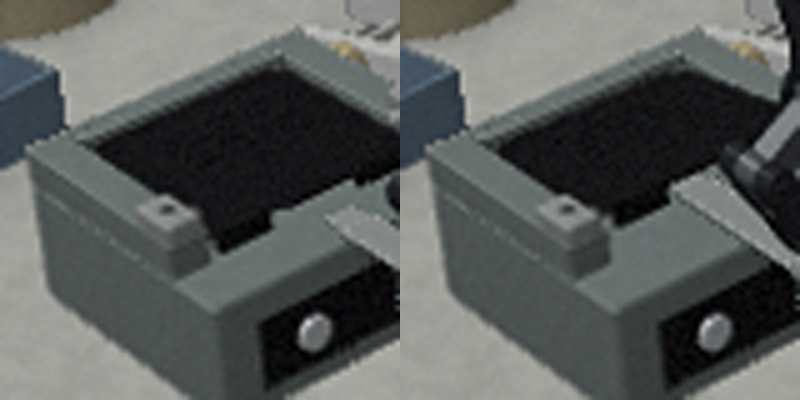

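The cover's left front corner now stands about 26 crop px (~11 mm) higher than when shut, with the blade lowered, so it has popped and is resting on the balls. I'll level the blade, withdraw it and lift.

Request:
step_arm:
  increments:
    - {"x": 0, "y": -0.603, "z": -0.255, "wx": -0.0349, "wy": 0, "wz": 0, "gripper": 1}
    - {"x": 0, "y": 0, "z": -0.2, "wx": 0, "wy": 0, "wz": 0, "gripper": 1}
    - {"x": 0, "y": 1, "z": 0, "wx": 0, "wy": 0, "wz": 0, "gripper": 1}
    - {"x": 0, "y": 1, "z": 0, "wx": 0, "wy": 0, "wz": 0, "gripper": 1}
    - {"x": 0, "y": 1, "z": 0, "wx": 0, "wy": 0, "wz": 0, "gripper": 1}
    - {"x": 0, "y": 1, "z": 0, "wx": 0, "wy": 0, "wz": 0, "gripper": 1}
    - {"x": 0, "y": 1.5, "z": 0, "wx": 0, "wy": 0, "wz": 0, "gripper": 1}
    - {"x": 0, "y": 2, "z": 0, "wx": 0, "wy": 0, "wz": 0, "gripper": 1}
    - {"x": 0, "y": 0, "z": -2.5, "wx": 0, "wy": 0, "wz": 0, "gripper": 1}
    - {"x": 0, "y": 0, "z": -2.5, "wx": 0, "wy": 0, "wz": 0, "gripper": 1}
    - {"x": 0, "y": 0, "z": 0, "wx": 0, "wy": 0, "wz": 0, "gripper": 1}

```text
time_s: 13.45
position: [0.4037, 0.0296, 0.2818]
tool_rot: [[-0.092, -0.996, 0.005], [-0.996, 0.092, -0.001], [0.001, -0.005, -1.0]]
ft_force: [0.2, 0.0, -0.7]
grip_width: 0.0144
```

Request:
step_arm:
  increments:
    - {"x": 2.9, "y": 0, "z": 0, "wx": 0, "wy": 0, "wz": 0, "gripper": 1}
    - {"x": 2.9, "y": 0, "z": 0, "wx": 0, "wy": 0, "wz": 0, "gripper": 1}
    - {"x": 2.9, "y": 0, "z": 0, "wx": 0, "wy": 0, "wz": 0, "gripper": 1}
    - {"x": 2.9, "y": 0, "z": 0, "wx": 0, "wy": 0, "wz": 0, "gripper": 1}
    - {"x": 2.9, "y": 0, "z": 0, "wx": 0, "wy": 0, "wz": 0, "gripper": 1}
    - {"x": 2.9, "y": 0, "z": 0, "wx": 0, "wy": 0, "wz": 0, "gripper": 1}
    - {"x": 0, "y": -2.5, "z": 0, "wx": 0, "wy": 0, "wz": 0, "gripper": 1}
    - {"x": 0, "y": -2.5, "z": 0, "wx": 0, "wy": 0, "wz": 0, "gripper": 1}
    - {"x": 0, "y": -2.5, "z": 0, "wx": 0, "wy": 0, "wz": 0, "gripper": 1}
    - {"x": 0, "y": -2.5, "z": 0, "wx": 0, "wy": 0, "wz": 0, "gripper": 1}
    - {"x": 0, "y": 0, "z": 0, "wx": 0, "wy": 0, "wz": 0, "gripper": 1}
    - {"x": 0, "y": 0, "z": 0, "wx": 0, "wy": 0, "wz": 0, "gripper": 1}

```text
time_s: 14.65
position: [0.487, -0.1526, 0.2784]
tool_rot: [[-0.092, -0.996, -0.002], [-0.996, 0.092, 0.001], [-0.001, 0.002, -1.0]]
ft_force: [-0.6, -1.0, -1.3]
grip_width: 0.0142
```

Request:
step_arm:
  increments:
    - {"x": 0, "y": 0, "z": 3, "wx": 0, "wy": 0, "wz": 0, "gripper": 1}
    - {"x": 0, "y": 0, "z": 3, "wx": 0, "wy": 0, "wz": 0, "gripper": 1}
    - {"x": 0, "y": 0, "z": 2, "wx": 0, "wy": 0, "wz": 0, "gripper": 1}
    - {"x": 0, "y": 0, "z": 1, "wx": 0, "wy": 0, "wz": 0, "gripper": 1}
    - {"x": 0, "y": 0, "z": 0.5, "wx": 0, "wy": 0, "wz": 0, "gripper": 1}
    - {"x": 0, "y": 0, "z": 0.2, "wx": 0, "wy": 0, "wz": 0, "gripper": 1}
    - {"x": 0, "y": 0, "z": 0.15, "wx": 0, "wy": 0, "wz": 0, "gripper": 1}
    - {"x": 0, "y": 0, "z": 0, "wx": 0, "wy": 0, "wz": 0, "gripper": 1}
    - {"x": 0, "y": 0, "z": 0, "wx": 0, "wy": 0, "wz": 0, "gripper": 1}

```text
time_s: 15.55
position: [0.4876, -0.153, 0.1816]
tool_rot: [[-0.092, -0.996, 0.001], [-0.996, 0.092, -0.001], [0.0, -0.001, -1.0]]
ft_force: [0.4, 0.3, -1.0]
grip_width: 0.0145
```

Request:
step_arm:
  increments:
    - {"x": 0, "y": 0, "z": 0.1, "wx": 0, "wy": 0, "wz": 0, "gripper": 1}
    - {"x": 0, "y": 0, "z": 0.1, "wx": 0, "wy": 0, "wz": 0, "gripper": 1}
    - {"x": 0, "y": 0, "z": 0, "wx": 0, "wy": 0, "wz": 0, "gripper": 1}
    - {"x": 0, "y": 0, "z": 0, "wx": 0, "wy": 0, "wz": 0, "gripper": 1}

```text
time_s: 15.95
position: [0.4875, -0.1529, 0.1791]
tool_rot: [[-0.092, -0.996, -0.0], [-0.996, 0.092, 0.0], [-0.0, 0.0, -1.0]]
ft_force: [0.1, 0.0, -0.4]
grip_width: 0.0144
```

Request:
step_arm:
  increments:
    - {"x": 0, "y": 0, "z": 0.1, "wx": 0, "wy": 0, "wz": 0, "gripper": 1}
    - {"x": 0, "y": 0, "z": 0, "wx": 0, "wy": 0, "wz": 0, "gripper": 1}
    - {"x": 0, "y": 0, "z": 0, "wx": 0, "wy": 0, "wz": 0, "gripper": 3}
    - {"x": 0, "y": 0, "z": 0, "wx": 0, "wy": 0, "wz": 0, "gripper": 6}
    - {"x": 0, "y": 0, "z": 0, "wx": 0, "wy": 0, "wz": 0, "gripper": 6}
    - {"x": 0, "y": 0, "z": 0, "wx": 0, "wy": 0, "wz": 0, "gripper": 6}
    - {"x": 0, "y": 0, "z": -1.5, "wx": 0, "wy": 0, "wz": 0, "gripper": 6}
    - {"x": 0, "y": 0, "z": -3, "wx": 0, "wy": 0, "wz": 0, "gripper": 6}
    - {"x": 0, "y": 0, "z": -4, "wx": 0, "wy": 0, "wz": 0, "gripper": 6}
    - {"x": 0, "y": 0, "z": -4, "wx": 0, "wy": 0, "wz": 0, "gripper": 6}
    - {"x": 0, "y": 3, "z": 0, "wx": 0, "wy": 0, "wz": 0, "gripper": 6}
    - {"x": 0, "y": 3, "z": 0, "wx": 0, "wy": 0, "wz": 0, "gripper": 6}
    - {"x": 0, "y": 0, "z": 0, "wx": 0, "wy": 0, "wz": 0, "gripper": 6}
    - {"x": 0, "y": 0, "z": 0, "wx": 0, "wy": 0, "wz": 0, "gripper": 6}

```text
time_s: 17.35
position: [0.4278, -0.1475, 0.3034]
tool_rot: [[-0.093, -0.996, 0.001], [-0.996, 0.093, -0.0], [0.0, -0.001, -1.0]]
ft_force: [0.0, -0.3, 0.2]
grip_width: 0.0598
```

Run:
```python
from h import *
b=shot('scene','s9');t=shot('top','t9');w=shot('wrist','w9')
print(env.observe()['time_s'],env.observe()['grip_width'])
def crop(im,x0,y0,w,h,f): return cv2.resize(im['color'][y0:y0+h,x0:x0+w],None,fx=f,fy=f,interpolation=cv2.INTER_CUBIC)
cv2.imwrite('pics/m9.png',np.hstack([crop(b,160,190,200,100,2.5)[:,:480],cv2.resize(w['color'],(320,250))]))
cv2.imwrite('pics/m9.png',np.vstack([cv2.imread('pics/m9.png'),cv2.resize(t['color'][135:260,170:370],(800,350))[:,:800]]))
```

```text
17.5 0.060067684427629685
```

View pics/m9.png

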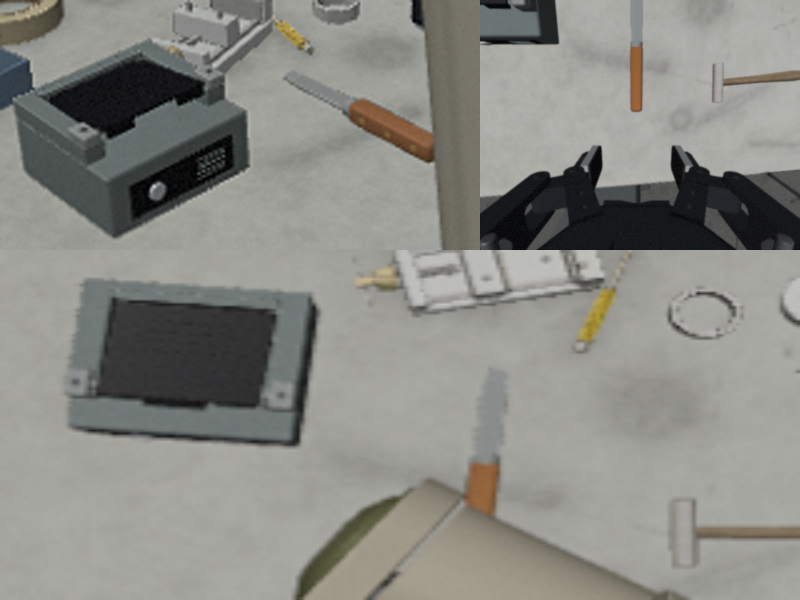

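The lever lies flat on the bench and clear of the gripper. The cover stands raised over both catches: the balls that showed in the first top view are now hidden beneath it. I'll hand it in.

```bash
python3 -c "
from rig import env
env.close_job();print(env.observe()['time_s'])"
```

```text
the job is handed in; nothing more can be done
the job is handed in; nothing more can be done
```

The cover is popped: its front edge is up over both catches and it lies loose on the tester. The pry lever is back flat on the bench near where it started. I handed the job in at about 17.5 s of the 58 s allowed.

- **Prying:** I gripped the lever by its handle and slid the blade over the sill into the notch until it touched the rib at about 4.5 N. I then backed off 4 mm and tipped the lever about 21° about the sill's front edge.
- **Cover check:** with the blade lowered again, the cover's left front corner stood about 11 mm higher than when shut. In the last top view the cover hides both catch balls.
- **Lever check:** the last pictures show it flat on the bench, with the gripper open and clear of it.
- **Disagreements:**
  - The rib showed the blade tip about 2 mm short of the camera estimate, which I corrected for.
  - The tester's bottom front corner in the scene view was about 2 px off my model. It made no difference to the job.
  - The levering force stayed below what I expected, and I never saw a distinct snap. That the cover came free is judged from the pictures.

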